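# Hook a sprung grabber probe onto a terminal post

### The arm

A 7-joint arm with a two-finger parallel gripper is mounted at the origin on the work surface. World frame = base frame: x ahead of the robot, y to its left, z up, the work surface at z = 0. Lengths are in m, angles in rad, forces in N, time in s.
With the tool pointing down it reaches from about 0.4 to 0.85 m from the base axis. Payload 10.4 kg.
Tool frame: the origin (TCP) lies between the finger pads; the fingertips stand 22 mm ahead of it and the grasp point (between the pads) lies 3 mm ahead of it; z points along the fingers, y is the line along which they close (so a half turn about z gives the same grasp; the last joint's range is limited). The gripper opens to 85 mm and grips with 20 to 120 N. Pads are 22 mm wide; open, the fingers measure 114 mm over their backs; the gripper's body (76 mm by 85 mm) begins 54 mm behind the grasp point. The pads swing forward as they close: fully open they stand 13 mm farther back than shut.
Start: joints at [-1.249, 0.332, -0.065, 1.46, 0.022, 1.35, -0.088], TCP at [0.211, 0.588, 0.253] pointing down, gripper open.
Joint ranges: [-2.6, 2.6], [-0.5, 2.12], [-1.47, 1.34], [0.16, 2.42], [-1.27, 4.41], [0.06, 2.06], [-2.6, 2.6]. Speed limits (rad/s): [2.22, 2.22, 2.79, 2.79, 3.14, 3.14, 3.14].

### API

Orientations are given as a unit quaternion [x, y, z, w].
In Python, from workcell import manip, camera, ticket, boxes_of, outline_of gives the robot as it stands.
- The arm moves only by the tool carry_out, never from a script. Its argument "deltas" is a list of rows, each a list of 5 numbers: the shift along the tool's x, y, z as a fraction of full scale, then the turn about the tool's z as a fraction of full scale, then the opening, from -1 (shut) to 1 (fully open), so that 0 is half open. In form: [[tx, ty, tz, spin, gripper], ...]. A call has 1 to 20 rows; each row is the pose to reach, as a shift and turn from the pose commanded when the call began, along the tool's axes at that moment; what a row does not reach only later rows make up. Full scale, the value 1, is 150 mm for a shift and 30 degrees for a turn. A row lasts 1/8 s, in which the tool goes at most 62.5 mm and 10.7 degrees, less where a joint would pass 70% of its speed; a pose out of reach is approached as far as the arm can. A call with a number of a shift or a turn outside -1 to 1 is refused whole. A call with a gripper value outside its range is refused whole. The fingers move at their own pace and stop on an object; "force" is the grip in N (left out, the last holds). Time passes only in rows, so rows that repeat a pose let the fingers close. It gives the time, the measured TCP pose, the force, the opening and the grip force at its end, in the units of the state.
- manip.get_obs(): the state, without advancing time (a new reading comes with each control period).
- camera(name): name is "scene" or "top"; returns a dict with "img" (480x640x3 uint8, red, green, blue), "depth" (480x640 float32, m along the optical axis (not along the pixel's ray), 0 where there is no reading), "vertical_fov" (degrees; the focal length in pixels is half the picture's height over the tangent of half this angle, whatever the lens; pixels are square), "cx", "cy" (the principal point, pixels), "R" (3x3) and "t" (3): a world point X has camera coordinates R X + t. Camera axes: x right, y down, z forward; pixel columns grow to the right and rows downward; lengths in m; the calibration is good to about 2 mm. A picture is of the moment at which its call begins.
- ticket.hand_in(): hands the job in; it is judged then, once.
Trained networks look in a picture, given as the dict that the camera call returned (one of the last four; its "shot" number tells which), for a name from the list of things; names that differ only in an ending like _2 or _b are one class to them, and where a whole thing is asked for, a point or a joint stands for the part that bears it (a point fixed in the world has none). Each returns a list of dicts, best first, with "conf" (0 to 1); they miss things now and then, are a little off and sometimes report something else, mostly with a low value. They report only what shows in the picture. A call takes as long as a camera call.
- boxes_of(query, picture): "position" ([x, y, z] in m, in world coordinates, good to about 4 mm: the middle of the surface that is visible of it).
- outline_of(query, picture): "region" (480x640 bool, what is visible of it).
The state is a dict: "clock": time; "joint_pos": joint angles; "joint_velocities": joint speeds; "tau": joint torques, N m; "position": TCP position; "ee_rot": TCP orientation; "ft_force": force on the tool from outside, world axes, zero at the start; "torque": the same for the moment, N m; "grip_width": opening from 0.0 (shut) to 1.0 (fully open); "grasp_force": force on a finger pad.
Only numpy, scipy, OpenCV 4.12 (cv2) and the standard library are available. Lean on these libraries where they do the work, as an engineer would, in place of code of your own. Each camera call takes 0.05 s, during which the arm holds its last target. There are 200 camera calls.

### The job

Connect the grabber probe to the bare slim brass post on the terminal block: pick it up by squeezing its two upright tabs together so that the hook comes fully out, feel gently for the post with the open hook, then ease off so that the spring draws the hook in and clamps the post. Leave the probe lying upright on the bench, in line with the block, holding the post by itself. Never push hard on the block or its post, and leave the other things where they are.

Things in the scene. Friction and masses are not known exactly. Their poses are not given: they have to be found in the camera images.
- probe: Loose black grabber probe, 160 g, lying upright on the bench. Origin: underside, on its long centre line; x runs along it to the nose, y to its left, z up. Handle x -9 to 40, 24 wide, z 0 to 28 mm; neck x 40 to 75, 18 wide, z 17 to 29 mm, so it overhangs. A fixed tab stands on the handle: x 20 to 26, 24 wide, z 28 to 62 mm. Nothing but the two tabs rises above z 30 mm.
- slide_tab (a point): Middle of the rear face of the grey sliding tab (plunger), 46 mm above the probe's underside: probe x -32 mm at rest, -16 mm pressed. The tab is 6 thick, 24 wide, z 3 to 62 mm. Grip the probe by both tabs: fingers close along the probe's x on the tabs' outer faces, above z 30 mm; 58 mm apart at rest, 42 mm fully squeezed. Axes as the probe.
- nose (a point): Centre line of the probe at the flat front face of the nose: 75 mm ahead of the probe's origin, 23.5 mm above its underside. Axes as the probe.
- hook (a point): Inner face of the hook's cross bar (at probe y 0, z 23.5 mm): flush with the nose at rest, 16 mm ahead of it when pressed. The bar is 4 thick, z 21 to 26, y -8 to 9 mm. Its shank runs back into the nose at y 5 to 9; its lip, y -8 to -4, points 3 mm back. The mouth opens to the -y side, 13 mm wide when pressed. The post fits between shank and lip, its centre at y -1 to 2 mm.
- plunger (a joint): How far the hook is out, in m: 0 at rest, 0.016 fully squeezed (end stop). The spring pushes back with 2 N at rest, 3.6 N at the stop, so grip with 10 to 20 N. About 0.006 once it has clamped the post; about 0.009 if only the lip's tip bears on the post; 0 if it caught nothing.
- block: Fixed brown terminal block, 12 mm high. Origin: underside, below the slot's middle; x points the way the probe's nose must point, y left, z up. Spans x -20 to 52, y -45 to 45 mm. Two thick capped binding posts (22 mm diameter, 36 high, at x 34, y -24 and 24 mm) are not the post meant. The probe belongs flat on the bench, heading as the block, its neck reaching over the block from the -x side.
- slot_mid (a point): Middle of the block's cross slot, on the block's top (12 mm above the bench); axes as the block. The slot runs along y. The bare brass post, 6 mm in diameter, its top 37 mm above the bench, stands firm in it at block x = 0 but up to 22 mm to either side of this point: its true place is not measured, so find it by feel or by eye.
- spool: bystander: grey solder spool, 56 mm in diameter, 42 mm high; origin under its centre
- tin: bystander: yellow tip-cleaner tin, 66 mm in diameter, 38 mm high; origin under its centre
- jar: bystander: amber jar, 48 mm in diameter, 50 mm high; origin under its centre
- driver: bystander: screwdriver lying flat, 170 mm long along its x; origin at its middle
- trafo: bystander: small transformer, 52 x 64 x 36 mm; origin under its centre
- tray: bystander: parts tray, 120 x 160 x 35 mm; origin under its centre
- meter: bystander: yellow hand multimeter lying flat, 150 x 76 x 44 mm; origin under its centre

How it is judged:
By the outcome, as a careful person would: the job done as asked, in the order asked, and still so for the second after the job is handed in, with the robot touching nothing.
It also fails if it takes over 56 s, if anything falls off the work surface, if the arm or the gripper's body presses on something with over 40 N, if the wrist force passes 120 N, or if a joint passes its speed limit or range.

## Working session

There is one attempt and no reset: what is moved stays moved. The work goes in short steps, Python scripts to look and compute and a tool call to move; the robot and the scene stay as the last step left them, time stands still between calls to the robot, and variables do not carry over. Pictures are saved under pics/ and viewed, at most 10 in all, crops included, and the job is handed in when it is done.

Besides the shell and the picture viewer there is one more tool, called by a JSON object that holds its "api" and its "payload", one argument or row to a line. carry_out: Moves the arm, as the interface text tells. Its arguments: {"type":"object","properties":{"deltas":{"type":"array","items":{"type":"array","items":{"type":"number"}}},"force":{"type":"number"}},"required":["deltas"]}

```bash
mkdir -p pics
cat > h.py <<'E'
import numpy as np, cv2
from workcell import manip, camera, ticket, boxes_of, outline_of
def cloud(p):
    f=240/np.tan(np.radians(p["vertical_fov"])/2)
    v,u=np.mgrid[:480,:640]; d=p["depth"]
    c=np.stack([(u-p["cx"])/f*d,(v-p["cy"])/f*d,d],-1)
    return (c-p["t"])@p["R"]
def save(n,im): cv2.imwrite(f"pics/{n}.png",cv2.cvtColor(im,cv2.COLOR_RGB2BGR))
E
python3 - <<'E'
from h import *
np.set_printoptions(precision=4,suppress=True)
o=manip.get_obs(); print({k:np.round(v,3) for k,v in o.items()})
for n in("top","scene"):
    p=camera(n); save(n,p["img"]); print(n,p["t"],p["R"].tolist(),p["vertical_fov"],p["cx"],p["cy"])
    for q in("probe","slide_tab","nose","hook","block","slot_mid"):
        print(n,q,[(np.round(b["position"],3),round(b["conf"],2)) for b in boxes_of(q,p)[:2]])
E
```

```text
{'clock': np.float64(0.0), 'joint_pos': array([-1.249,  0.333, -0.065,  1.461,  0.022,  1.35 , -0.089]), 'joint_velocities': array([ 0.002, -0.   , -0.   ,  0.002,  0.001, -0.002,  0.001]), 'tau': array([ -0.   , -62.544,   0.049, -39.16 ,   0.016,   0.01 ,  -0.   ]), 'position': array([0.211, 0.588, 0.253]), 'ee_rot': array([ 0.172,  0.985, -0.001, -0.   ]), 'ft_force': array([-0.129,  0.875,  0.024]), 'torque': array([-0.005,  0.012, -0.   ]), 'grasp_force': np.float64(0.0), 'grip_width': np.float64(0.999)}
top [-0.0139  0.5746  1.2419] [[0.0034405998926629565, -0.9996894147762271, 0.024682711697525107], [-0.9989107791082213, -0.004584425652011824, -0.04643531439376355], [0.04653404832791894, -0.02449606143455947, -0.9986163053547688]] 47.059272171553715 317.27492689949213 241.58677068911976
top probe [(array([ 0.443, -0.267,  0.028]), 0.96), (array([0.681, 0.366, 0.004]), 0.6)]
top slide_tab [(array([ 0.494, -0.269,  0.03 ]), 0.54)]
top nose [(array([ 0.452, -0.268,  0.03 ]), 0.56), (array([ 0.492, -0.272,  0.026]), 0.44)]
top hook [(array([ 0.497, -0.272,  0.03 ]), 0.42)]
top block [(array([0.498, 0.074, 0.014]), 0.76)]
top slot_mid [(array([0.501, 0.07 , 0.013]), 0.63)]
scene [ 0.2642 -0.326   1.4032] [[-0.4698279786852198, 0.8826368853044473, 0.014621872131330184], [0.6128033805937948, 0.33802849259463136, -0.7142889855842789], [-0.635400414838846, -0.3266326176214886, -0.69969811056509]] 51.73677544699699 323.2910422840471 231.61915765669144
scene probe [(array([ 0.461, -0.26 ,  0.031]), 0.81)]
scene slide_tab [(array([ 0.5  , -0.266,  0.033]), 0.48)]
scene nose [(array([ 0.458, -0.264,  0.029]), 0.56)]
scene hook [(array([ 0.46 , -0.258,  0.03 ]), 0.72), (array([ 0.498, -0.267,  0.034]), 0.56)]
scene block [(array([0.504, 0.074, 0.008]), 0.78)]
scene slot_mid [(array([0.504, 0.08 , 0.015]), 0.7)]
```

View pics/top.png

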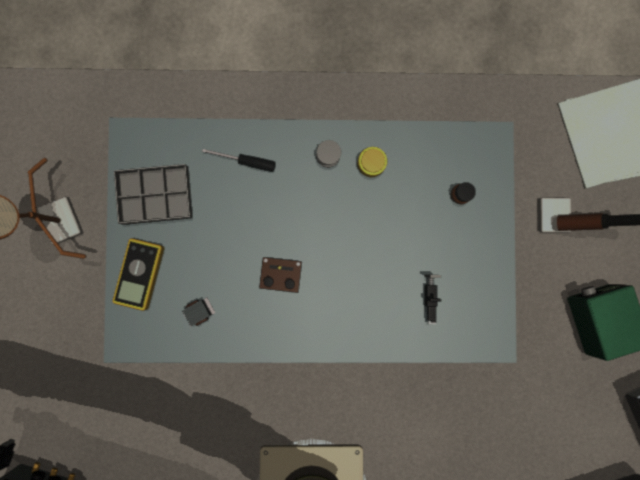

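View pics/scene.png

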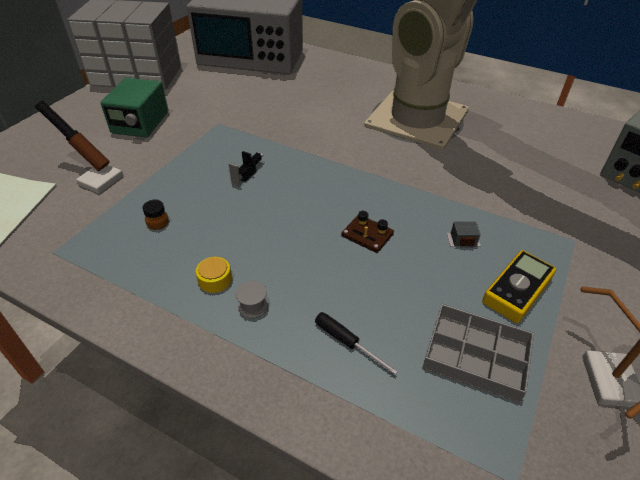

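Top: probe at about (430,297), sliding tab at (430,273), nose pointing down the picture (world -x). Block at (280,275), caps at (267,283) and (291,283), so it also heads -x; brass post near (279,268). Now the fine measurement.

Run:
```python
from h import *
np.set_printoptions(precision=4,suppress=True)
p=camera("top"); W=cloud(p)
im=p["img"]
a=cv2.resize(im[250:305,250:310],None,fx=7,fy=7,interpolation=cv2.INTER_CUBIC)
b=cv2.resize(im[262:317+10,405:460],None,fx=7,fy=7,interpolation=cv2.INTER_CUBIC)
h=max(a.shape[0],b.shape[0]); c=np.zeros((h,a.shape[1]+b.shape[1],3),np.uint8); c[:a.shape[0],:a.shape[1]]=a; c[:b.shape[0],a.shape[1]:]=b
save("crop1",cv2.resize(c,None,fx=.98,fy=.98))
for q in("block","probe"):
    m=outline_of(q,p)[0]["region"]; P=W[m]; z=P[:,2]
    print(q,m.sum(),np.percentile(z,[2,25,50,75,98]))
    sel=P[z>0.006] ; r=cv2.minAreaRect((sel[:,:2]*1000).astype(np.float32)); print(r)
    if q=="probe":
        for lo,hi in((.045,.08),(.02,.036),(.01,.036)):
            s=P[(z>lo)&(z<hi)]; print(lo,len(s),s[:,:2].min(0),s[:,:2].max(0),s.mean(0))
        s=P[(z>.02)&(z<.036)]
        l=cv2.fitLine(s[:,:2].astype(np.float32),cv2.DIST_HUBER,0,.01,.01).ravel(); print("line",l,np.degrees(np.arctan2(l[1],l[0])))
        t=P[z>.05]; print(t)
    else:
        for lo in(.02,.03):
            s=P[z>lo]; print(lo,len(s)); 
        s=P[z>.02]
        k=s[s[:,0]<.483]; 
        L=k[k[:,1]>.071];R=k[k[:,1]<=.071]; print("caps",L.mean(0),R.mean(0))
        print("post",s[s[:,0]>.483])
```

```text
block 1226 [0.0068 0.0106 0.0127 0.015  0.0385]
((499.7179870605469, 72.11182403564453), (89.40888977050781, 71.36225891113281), 83.69723510742188)
0.02 159
0.03 152
caps [0.4788 0.0977 0.0357] [0.4765 0.0506 0.0363]
post [[0.528  0.0298 0.0204]
 [0.5187 0.074  0.0386]
 [0.5165 0.0763 0.0379]
 [0.5165 0.0739 0.041 ]
 [0.5165 0.0719 0.0356]
 [0.5143 0.074  0.038 ]
 [0.5143 0.0718 0.0372]
 [0.4942 0.1028 0.0365]
 [0.4942 0.1008 0.0344]
 [0.4942 0.0984 0.0356]
 [0.4942 0.0961 0.0371]
 [0.4943 0.0938 0.0387]
 [0.492  0.1051 0.0361]
 [0.4919 0.103  0.0344]
 [0.492  0.1007 0.0346]
 [0.492  0.0985 0.0352]
 [0.492  0.0961 0.0379]
 [0.492  0.0939 0.0372]
 [0.4919 0.092  0.0318]
 [0.4918 0.0901 0.0261]
 [0.4896 0.1078 0.0289]
 [0.4898 0.1049 0.0388]
 [0.4897 0.103  0.0328]
 [0.4898 0.1006 0.0367]
 [0.4897 0.0985 0.0347]
 [0.4897 0.0963 0.0338]
 [0.4898 0.094  0.0355]
 [0.4897 0.0919 0.0334]
 [0.4898 0.0896 0.034 ]
 [0.4898 0.0518 0.0325]
 [0.4899 0.0495 0.0337]
 [0.4897 0.0475 0.0245]
 [0.4875 0.1072 0.0363]
 [0.4875 0.1051 0.0348]
 [0.4875 0.1029 0.0347]
 [0.4875 0.1006 0.0353]
 [0.4876 0.098
[... 2144 characters left out ...]
 0.4495 -0.2613  0.0561]
 [ 0.4494 -0.2639  0.0546]
 [ 0.4493 -0.2666  0.0525]
 [ 0.4494 -0.2707  0.0539]
 [ 0.4492 -0.2737  0.0509]
 [ 0.4494 -0.2751  0.054 ]
 [ 0.4477 -0.2576  0.0625]
 [ 0.448  -0.2585  0.0682]
 [ 0.4476 -0.2623  0.0614]
 [ 0.4476 -0.2645  0.0616]
 [ 0.4475 -0.2672  0.0592]
 [ 0.4475 -0.2695  0.0588]
 [ 0.4476 -0.2712  0.061 ]
 [ 0.4476 -0.2735  0.0607]
 [ 0.4476 -0.2759  0.0599]
 [ 0.445  -0.2574  0.0539]
 [ 0.4452 -0.2588  0.0574]
 [ 0.4456 -0.2594  0.0643]
 [ 0.4453 -0.263   0.0584]
 [ 0.4452 -0.2653  0.0578]
 [ 0.4454 -0.267   0.0601]
 [ 0.4451 -0.2701  0.0562]
 [ 0.4453 -0.2717  0.0588]
 [ 0.4455 -0.273   0.0628]
 [ 0.4456 -0.2749  0.0637]
 [ 0.5162  0.0192  1.2672]]
```

View pics/crop1.png

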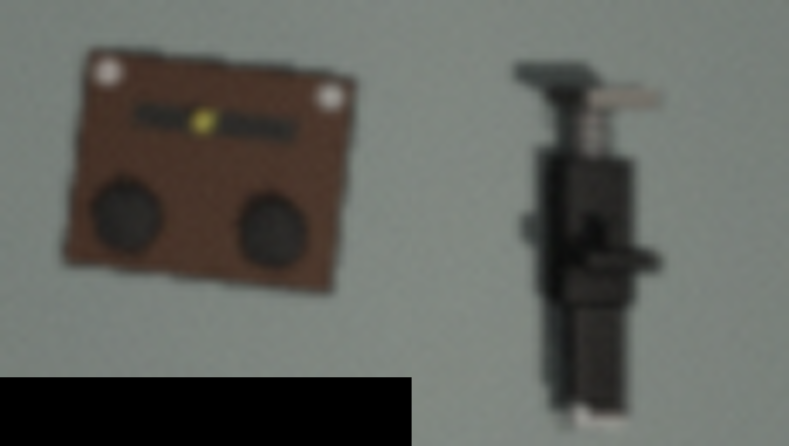

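{"api": "carry_out", "payload": {
  "deltas": [
    [-1,-0.8,0,1,1],
    [-1,-0.8,0,1,1],
    [-1,-0.8,0,1,1],
    [-1,-0.8,0,1,1]
  ],
  "force": 20
}}

```text
clock: 1.35
position: [0.3152, 0.4207, 0.2539]
ee_rot: [0.425, 0.905, 0.0, 0.001]
ft_force: [0.6, 0.9, 0.2]
grip_width: 0.998
grasp_force: 0.0
```

{"api": "carry_out", "payload": {
  "deltas": [
    [-1,-0.4,0,1,1],
    [-1,-0.4,0,1,1],
    [-1,-0.4,0,1,1]
  ]
}}

```text
clock: 1.72
position: [0.3636, 0.2692, 0.2535]
ee_rot: [0.644, 0.765, 0.0, -0.0]
ft_force: [0.6, 0.4, 0.5]
grip_width: 1.0
grasp_force: 0.0
```

{"api": "carry_out", "payload": {
  "deltas": [
    [-1,0.3,0,0.34,1],
    [-1,0.3,0,0.34,1],
    [-1,0.3,0,0.34,1]
  ]
}}

```text
clock: 2.1
position: [0.435, 0.1293, 0.2537]
ee_rot: [0.708, 0.707, 0.0, 0.0]
ft_force: [-0.3, 0.0, 0.6]
grip_width: 0.996
grasp_force: 0.0
```

{"api": "carry_out", "payload": {
  "deltas": [
    [-1,0,0,0,1],
    [-1,0,0,0,1],
    [-1,0,0,0,1]
  ]
}}

```text
clock: 2.48
position: [0.434, -0.0211, 0.2537]
ee_rot: [0.708, 0.706, 0.001, 0.0]
ft_force: [0.2, -0.7, 0.4]
grip_width: 1.0
grasp_force: 0.0
```

{"api": "carry_out", "payload": {
  "deltas": [
    [-1,0.1,0.2,0,1],
    [-1,0.1,0.2,0,1],
    [-1,0.1,0.2,0,1]
  ]
}}

```text
clock: 2.85
position: [0.449, -0.171, 0.2232]
ee_rot: [0.708, 0.707, -0.0, 0.0]
ft_force: [-0.1, 1.0, -0.5]
grip_width: 1.002
grasp_force: 0.0
```

{"api": "carry_out", "payload": {
  "deltas": [
    [-0.64,0.15,0.64,0,1],
    [-0.64,0.15,0.64,0,1],
    [-0.64,0.15,0.64,0,1],
    [-0.64,0.15,0.64,0,1]
  ]
}}

```text
clock: 3.35
position: [0.4718, -0.2641, 0.127]
ee_rot: [0.707, 0.707, -0.001, -0.0]
ft_force: [0.4, 0.5, -0.2]
grip_width: 0.998
grasp_force: 0.0
```

Run:
```python
from h import *
np.set_printoptions(precision=4,suppress=True)
o=manip.get_obs(); print(o["position"],o["ee_rot"],o["ft_force"],o["joint_pos"])
p=camera("scene"); W=cloud(p)
f=240/np.tan(np.radians(p["vertical_fov"])/2)
c=p["R"]@o["position"]+p["t"]; u,v=int(c[0]/c[2]*f+p["cx"]),int(c[1]/c[2]*f+p["cy"]); print(u,v)
save("s2",cv2.resize(p["img"][max(v-60,0):v+60,max(u-75,0):u+75],None,fx=5,fy=5,interpolation=cv2.INTER_CUBIC))
P=W.reshape(-1,3); d=P-o["position"]
m=(np.abs(d[:,0])<.09)&(np.abs(d[:,1])<.05)&(P[:,2]>.068)&(P[:,2]<.2)
Q=P[m]
for a,b in((-.09,0),(0,.09)):
    s=Q[(Q[:,0]-o["position"][0]>a)&(Q[:,0]-o["position"][0]<b)]; s=s[np.argsort(s[:,2])]; print(len(s)); print(s[:12])
p=camera("top")
```

```text
[ 0.4718 -0.2641  0.127 ] [ 0.7069  0.7073 -0.0006 -0.0004] [ 0.3829  0.5141 -0.1715] [-0.3056  0.3439  0.866   1.8704 -0.2972  1.0635  0.6792]
238 134
419
[[ 0.4259 -0.2628  0.1149]
 [ 0.4288 -0.2688  0.1173]
 [ 0.429  -0.2576  0.1183]
 [ 0.4289 -0.2631  0.1191]
 [ 0.429  -0.2548  0.1191]
 [ 0.4308 -0.2645  0.1198]
 [ 0.43   -0.2705  0.1201]
 [ 0.4278 -0.2637  0.121 ]
 [ 0.4277 -0.272   0.121 ]
 [ 0.4292 -0.2654  0.1212]
 [ 0.4304 -0.2673  0.1213]
 [ 0.4261 -0.2511  0.1214]]
547
[[ 0.5211 -0.2635  0.1173]
 [ 0.5211 -0.2556  0.1174]
 [ 0.5202 -0.2615  0.1175]
 [ 0.5204 -0.2693  0.1175]
 [ 0.52   -0.2668  0.1182]
 [ 0.5201 -0.2532  0.1203]
 [ 0.522  -0.2544  0.121 ]
 [ 0.5237 -0.2557  0.1216]
 [ 0.5213 -0.2573  0.1222]
 [ 0.5158 -0.2533  0.1228]
 [ 0.5212 -0.2547  0.123 ]
 [ 0.5195 -0.2505  0.1234]]
```

View pics/s2.png

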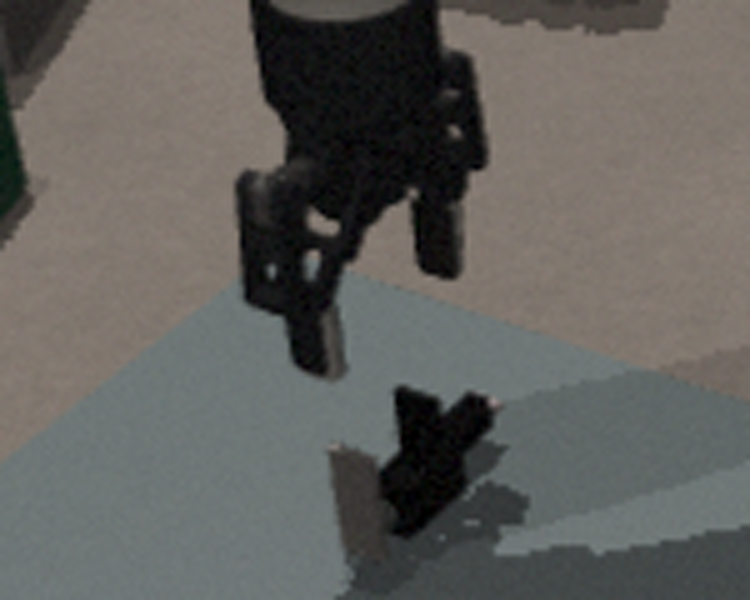

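Scene crop: open fingers straddle the probe, tips about 10 mm below the TCP at full opening, tabs between them. Descend and squeeze.

{"api": "carry_out", "payload": {
  "deltas": [
    [-0.02,0,0.3,0,1],
    [-0.02,0,0.5,0,1],
    [-0.02,0,0.5,0,1],
    [-0.02,0,0.5,0,1]
  ]
}}

```text
clock: 3.95
position: [0.4731, -0.2669, 0.0543]
ee_rot: [0.706, 0.708, 0.001, 0.001]
ft_force: [-0.1, -1.0, -1.0]
grip_width: 0.999
grasp_force: 0.0
```

{"api": "carry_out", "payload": {
  "deltas": [
    [0,0,0,0,0.3],
    [0,0,0,0,0.2],
    [0,0,0,0,0.1],
    [0,0,0,0,0],
    [0,0,0,0,-0.1],
    [0,0,0,0,-1],
    [0,0,0,0,-1],
    [0,0,0,0,-1]
  ],
  "force": 20
}}

```text
clock: 4.95
position: [0.4699, -0.2681, 0.0532]
ee_rot: [0.707, 0.707, -0.001, -0.001]
ft_force: [-11.8, 1.5, 16.9]
grip_width: 0.484
grasp_force: 19.2
```

{"api": "carry_out", "payload": {
  "deltas": [
    [0,0,-0.02,0,-1],
    [0,0,-0.04,0,-1]
  ]
}}

```text
clock: 5.2
position: [0.4721, -0.2671, 0.0586]
ee_rot: [0.707, 0.707, 0.0, 0.0]
ft_force: [-1.0, 0.2, -1.2]
grip_width: 0.48
grasp_force: 21.0
```

{"api": "carry_out", "payload": {
  "deltas": [
    [0,0,-0.2,0,-1],
    [0,0,-0.4,0,-1],
    [0.4,0.14,-0.4,0.1,-1],
    [0.8,0.27,-0.4,0.2,-1],
    [0.9,0.32,-0.4,0.2,-1],
    [0.9,0.32,-0.4,0.2,-1]
  ]
}}

```text
clock: 5.95
position: [0.5202, -0.1309, 0.1183]
ee_rot: [0.742, 0.671, 0.0, 0.0]
ft_force: [-0.9, -1.5, -0.9]
grip_width: 0.483
grasp_force: 21.0
```

Run:
```python
from h import *
np.set_printoptions(precision=4,suppress=True)
o=manip.get_obs(); print(o["position"],o["ee_rot"],o["ft_force"],o["grip_width"])
p=camera("top"); W=cloud(p)
q=o["ee_rot"]; ty=np.array([2*q[0]*q[1],q[1]**2-q[0]**2]); ty/=np.hypot(*ty); h=-ty; l=np.array([-h[1],h[0]]); print("head",np.degrees(np.arctan2(h[1],h[0])))
d=W[...,:2]-o["position"][:2]; a=d@h*1000+5; b=d@l*1000; z=W[...,2]
m=(a>50)&(a<110)&(np.abs(b)<25)&(z>.03)&(z<.13)
s=np.c_[a[m],b[m],z[m]*1000]; print(len(s)); s=s[np.argsort(-s[:,0])]; print(s[:30].round(1)); n=s[(s[:,0]<73)&(s[:,0]>55)]
print("neck",n[:,1].min(),n[:,1].max(),np.median(n[:,2]), "front part",np.median(s[(s[:,0]>65)&(s[:,0]<73),1]),"rear",np.median(s[(s[:,0]>52)&(s[:,0]<60),1]))
f=240/np.tan(np.radians(p["vertical_fov"])/2)
c=p["R"]@np.r_[o["position"][:2]+.05*h,.09]+p["t"]; u,v=int(c[0]/c[2]*f+p["cx"]),int(c[1]/c[2]*f+p["cy"])
save("t3",cv2.resize(p["img"][v-40:v+40,u-50:u+50],None,fx=7,fy=7,interpolation=cv2.INTER_CUBIC))
```

```text
[ 0.5202 -0.1309  0.1183] [0.7417 0.6707 0.0001 0.0001] [-0.9103 -1.5105 -0.9111] 0.4827796897866059
head 174.24224158291756
0
[]Traceback (most recent call last):
  File "<stdin>", line 9, in <module>
    return umr_minimum(a, axis, None, out, keepdims, initial, where)
ValueError: zero-size array to reduction operation minimum which has no identity
```

Run:
```python
from h import *
np.set_printoptions(precision=4,suppress=True)
o=manip.get_obs()
q=o["ee_rot"]; ty=np.array([2*q[0]*q[1],q[1]**2-q[0]**2]); ty/=np.hypot(*ty); h=-ty; l=np.array([-h[1],h[0]])
ims=[]
for n in("top","scene"):
    p=camera(n); W=cloud(p)
    d=W[...,:2]-o["position"][:2]; a=d@h*1000+5; b=d@l*1000; z=W[...,2]
    m=(a>40)&(a<110)&(np.abs(b)<25)&(z>.03)&(z<.13)
    s=np.c_[a[m],b[m],z[m]*1000]; s=s[np.argsort(-s[:,0])]; print(n,len(s)); print(s[:25].round(1))
    f=240/np.tan(np.radians(p["vertical_fov"])/2)
    c=p["R"]@np.r_[o["position"][:2]+.03*h,.09]+p["t"]; u,v=int(c[0]/c[2]*f+p["cx"]),int(c[1]/c[2]*f+p["cy"])
    ims.append(cv2.resize(p["img"][v-50:v+50,u-40:u+40],None,fx=5,fy=5,interpolation=cv2.INTER_CUBIC))
save("t3",np.hstack(ims))
```

```text
top 0
[]
scene 119
[[97.5  1.7 88.6]
 [96.7 -4.4 86.1]
 [96.   6.1 90.4]
 [94.4  7.7 90.6]
 [94.2 10.3 89.7]
 [93.9  1.8 90.6]
 [93.6 -6.6 91.6]
 [93.1  4.  90.2]
 [92.7 -4.6 91.3]
 [92.3  0.7 89.3]
 [92.   3.3 85.6]
 [91.7 -5.2 89.4]
 [91.6 -2.6 91.1]
 [91.4  5.5 90.6]
 [90.8  7.9 87.2]
 [90.   4.5 89.1]
 [89.9  7.2 90.8]
 [89.7  1.6 90.5]
 [89.7 -6.7 88.5]
 [88.5 -4.8 91.1]
 [88.4  8.9 90.9]
 [88.  -2.4 90.4]
 [87.9 -2.4 87.8]
 [86.6  7.6 87.1]
 [86.3 -6.4 90.4]]
```

View pics/t3.png

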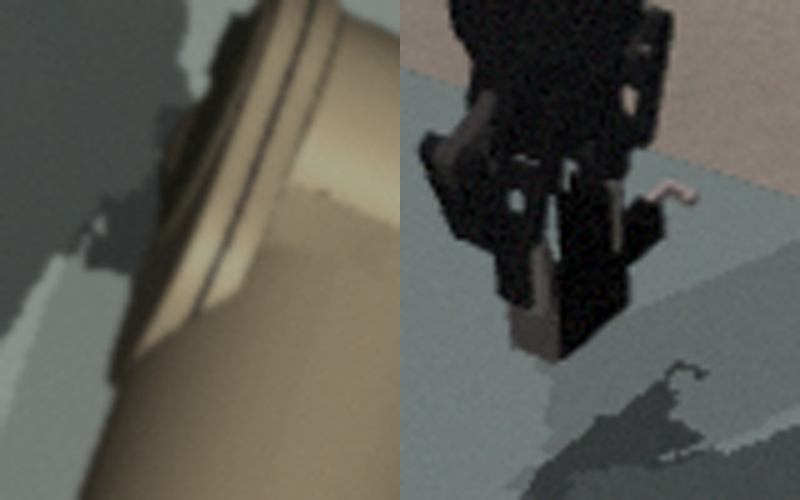

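Picture: the probe hangs upright with the hook fully out (hook tip at about (690,190) in the right half); the top camera is hidden by the arm.

{"api": "carry_out", "payload": {
  "deltas": [
    [0.3,0.12,0,0,-1],
    [0.6,0.24,0,0,-1],
    [0.9,0.35,0,0,-1],
    [0.9,0.35,0,0,-1]
  ]
}}

```text
clock: 6.6
position: [0.587, -0.0007, 0.1179]
ee_rot: [0.742, 0.671, 0.0, -0.0]
ft_force: [-0.3, 0.4, -1.7]
grip_width: 0.482
grasp_force: 21.1
```

{"api": "carry_out", "payload": {
  "deltas": [
    [0.17,0,0,0,-1],
    [0.33,0,0,0,-1],
    [0.33,0,0.2,0,-1],
    [0.33,0,0.35,0,-1],
    [0.33,0,0.35,0,-1]
  ]
}}

```text
clock: 7.22
position: [0.5898, 0.0435, 0.0646]
ee_rot: [0.744, 0.668, -0.002, -0.0]
ft_force: [-0.0, -0.1, -0.8]
grip_width: 0.48
grasp_force: 21.1
```

Run:
```python
from h import *
np.set_printoptions(precision=4,suppress=True)
o=manip.get_obs(); print(o["position"],o["ft_force"])
q=o["ee_rot"]; ty=np.array([2*q[0]*q[1],q[1]**2-q[0]**2]); ty/=np.hypot(*ty); h=-ty; l=np.array([-h[1],h[0]]); print("head",np.degrees(np.arctan2(h[1],h[0])))
p=camera("scene"); W=cloud(p)
d=W[...,:2]-o["position"][:2]; a=d@h*1000+5; b=d@l*1000; z=W[...,2]*1000
m=(a>77)&(a<100)&(np.abs(b)<12)&(z>38)&(z<80)
s=np.c_[a[m],b[m],z[m]]; print("hook",len(s),s.max(0),s.min(0),np.median(s,0))
m=(a>65)&(a<100)&(b>-35)&(b<-11)&(z>18)&(z<45)
s=np.c_[a[m],b[m],z[m]]; print("post",len(s),np.median(s,0)); print(s.round(1)[:40])
f=240/np.tan(np.radians(p["vertical_fov"])/2)
c=p["R"]@np.r_[o["position"][:2]+.05*h,.05]+p["t"]; u,v=int(c[0]/c[2]*f+p["cx"]),int(c[1]/c[2]*f+p["cy"])
save("s4",cv2.resize(p["img"][v-40:v+40,u-50:u+50],None,fx=7,fy=7,interpolation=cv2.INTER_CUBIC))
```

```text
[0.5898 0.0435 0.0646] [-0.0248 -0.0655 -0.849 ]
head 173.89185428629972
hook 5 [91.5478  9.6226 38.4563] [83.8532 -5.5658 38.0361] [90.3155  6.1841 38.2401]
post 22 [ 79.1493 -25.5203  30.3102]
[[ 83.4 -22.5  36.2]
 [ 79.5 -22.4  36.3]
 [ 80.3 -24.3  36.6]
 [ 79.1 -27.1  39.2]
 [ 78.9 -22.9  34.2]
 [ 79.2 -25.1  35.2]
 [ 80.  -27.   35.5]
 [ 78.7 -23.3  31.6]
 [ 77.7 -26.   33.9]
 [ 80.8 -26.8  31.9]
 [ 77.7 -24.   30. ]
 [ 78.2 -26.   30.7]
 [ 81.1 -26.9  28.8]
 [ 77.5 -24.3  27.4]
 [ 78.5 -26.2  27.6]
 [ 83.3 -26.1  23.7]
 [ 78.6 -24.1  23.5]
 [ 79.4 -25.9  23.9]
 [ 77.1 -22.7  20.9]
 [ 79.5 -23.8  19.7]
 [ 79.4 -26.2  21. ]
 [ 77.9 -27.1  19.8]]
```

View pics/s4.png

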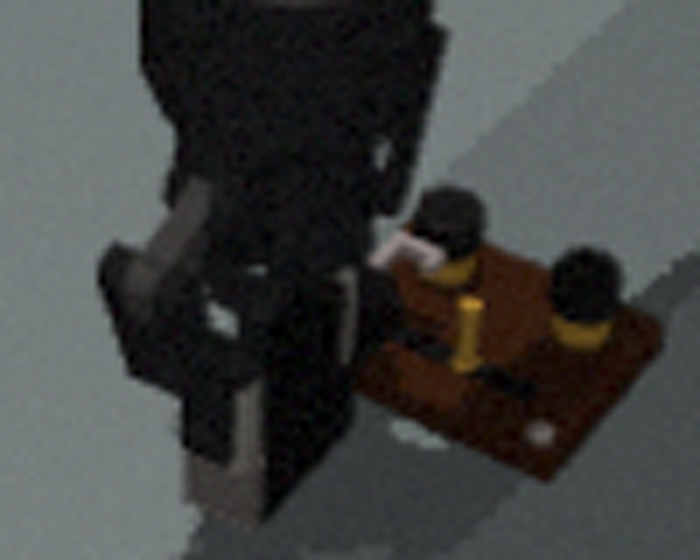

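Picture: hook at about (410,250), post at (467,335), hook to the left and in line with it, clear. Lower, then feel sideways.

{"api": "carry_out", "payload": {
  "deltas": [
    [0,0,0.035,0,-1],
    [0,0,0.07,0,-1],
    [0,0,0.07,0,-1]
  ]
}}

```text
clock: 7.65
position: [0.5908, 0.0458, 0.0551]
ee_rot: [0.743, 0.669, -0.0, -0.0]
ft_force: [-0.0, 0.6, -1.7]
grip_width: 0.478
grasp_force: 21.1
```

{"api": "carry_out", "payload": {
  "deltas": [
    [0.03,0,0,0,-1],
    [0.06,0,0,0,-1],
    [0.09,0,0,0,-1],
    [0.12,0,0,0,-1],
    [0.12,0,0,0,-1]
  ]
}}

```text
clock: 8.28
position: [0.5929, 0.0644, 0.0553]
ee_rot: [0.743, 0.67, 0.0, -0.0]
ft_force: [0.0, 0.1, -1.3]
grip_width: 0.483
grasp_force: 21.1
```

{"api": "carry_out", "payload": {
  "deltas": [
    [0.007,0,0,0,-1],
    [0.013,0,0,0,-1],
    [0.013,0,0,0,-1]
  ]
}}

```text
clock: 8.65
position: [0.5931, 0.0657, 0.0553]
ee_rot: [0.743, 0.669, 0.0, -0.0]
ft_force: [-0.1, -0.4, -1.7]
grip_width: 0.481
grasp_force: 21.1
```

{"api": "carry_out", "payload": {
  "deltas": [
    [0.007,0,0,0,-1],
    [0.007,0,0,0,-1]
  ]
}}

```text
clock: 8.9
position: [0.5932, 0.0669, 0.0553]
ee_rot: [0.743, 0.669, 0.0, -0.0]
ft_force: [0.1, -0.1, -1.1]
grip_width: 0.485
grasp_force: 21.1
```

{"api": "carry_out", "payload": {
  "deltas": [
    [0.007,0,0,0,-1],
    [0.007,0,0,0,-1]
  ]
}}

```text
clock: 9.15
position: [0.5933, 0.068, 0.0553]
ee_rot: [0.743, 0.669, 0.0, -0.0]
ft_force: [-0.2, 0.1, -1.8]
grip_width: 0.48
grasp_force: 21.1
```

{"api": "carry_out", "payload": {
  "deltas": [
    [0.006,0,0,0,-1],
    [0.006,0,0,0,-1]
  ]
}}

```text
clock: 9.4
position: [0.5934, 0.0688, 0.0553]
ee_rot: [0.743, 0.669, 0.0, -0.0]
ft_force: [-0.5, 0.1, -2.4]
grip_width: 0.481
grasp_force: 21.1
```

{"api": "carry_out", "payload": {
  "deltas": [
    [0.006,0,0,0,-1],
    [0.006,0,0,0,-1]
  ]
}}

```text
clock: 9.65
position: [0.5935, 0.0698, 0.0553]
ee_rot: [0.743, 0.669, 0.0, -0.0]
ft_force: [0.1, -0.2, -1.9]
grip_width: 0.479
grasp_force: 21.1
```

{"api": "carry_out", "payload": {
  "deltas": [
    [0.006,0,0,0,-1],
    [0.006,0,0,0,-1]
  ]
}}

```text
clock: 9.9
position: [0.5936, 0.0705, 0.0553]
ee_rot: [0.743, 0.669, 0.0, -0.0]
ft_force: [-0.9, 0.5, -1.2]
grip_width: 0.481
grasp_force: 21.1
```

{"api": "carry_out", "payload": {
  "deltas": [
    [0.006,0,0,0,-1],
    [0.006,0,0,0,-1]
  ]
}}

```text
clock: 10.15
position: [0.5936, 0.071, 0.0553]
ee_rot: [0.743, 0.669, -0.0, 0.0]
ft_force: [0.1, -0.9, -0.4]
grip_width: 0.477
grasp_force: 21.1
```

{"api": "carry_out", "payload": {
  "deltas": [
    [0.006,0,0,0,-1],
    [0.006,0,0,0,-1]
  ]
}}

```text
clock: 10.4
position: [0.5936, 0.0715, 0.0552]
ee_rot: [0.743, 0.669, -0.0, 0.0]
ft_force: [-0.1, -5.5, -2.3]
grip_width: 0.483
grasp_force: 21.3
```

{"api": "carry_out", "payload": {
  "deltas": [
    [-0.018,0,0,0,-1],
    [-0.018,0,0.006,0,-1],
    [-0.018,0,0.006,0,-1]
  ]
}}

```text
clock: 10.78
position: [0.5935, 0.0702, 0.0543]
ee_rot: [0.743, 0.67, 0.0, -0.0]
ft_force: [-0.1, 0.3, -1.2]
grip_width: 0.482
grasp_force: 21.1
```

Run:
```python
from h import *
np.set_printoptions(precision=4,suppress=True)
o=manip.get_obs(); print(o["position"],o["ft_force"])
q=o["ee_rot"]; ty=np.array([2*q[0]*q[1],q[1]**2-q[0]**2]); ty/=np.hypot(*ty); h=-ty; l=np.array([-h[1],h[0]]); print("head",np.degrees(np.arctan2(h[1],h[0])))
p=camera("scene"); W=cloud(p)
f=240/np.tan(np.radians(p["vertical_fov"])/2)
c=p["R"]@np.r_[o["position"][:2]+.075*h,.03]+p["t"]; u,v=int(c[0]/c[2]*f+p["cx"]),int(c[1]/c[2]*f+p["cy"])
save("s5",cv2.resize(p["img"][v-28:v+28,u-35:u+35],None,fx=10,fy=10,interpolation=cv2.INTER_CUBIC))
```

```text
[0.5935 0.0702 0.0543] [-0.0594  0.2521 -1.2134]
head 174.06410535399613
```

View pics/s5.png

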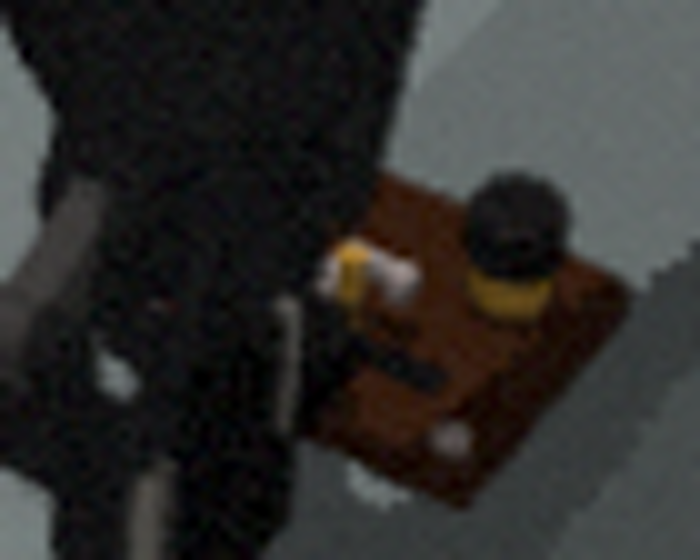

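Picture: the post (350,265) stands inside the hook, between shank (325,280) and lip (405,280). Back off another millimetre and lower to the bench.

{"api": "carry_out", "payload": {
  "deltas": [
    [-0.006,0,0.003,0,-1],
    [-0.006,0,0.006,0,-1],
    [-0.006,0,0.006,0,-1]
  ]
}}

```text
clock: 11.2
position: [0.5934, 0.0687, 0.0535]
ee_rot: [0.743, 0.669, 0.0, -0.0]
ft_force: [-0.3, -0.4, -2.2]
grip_width: 0.484
grasp_force: 21.2
```

{"api": "carry_out", "payload": {
  "deltas": [
    [0,0,0.003,0,-1],
    [0,0,0.003,0,-1]
  ]
}}

```text
clock: 11.45
position: [0.5934, 0.0687, 0.0534]
ee_rot: [0.743, 0.669, 0.0, -0.0]
ft_force: [-3.0, -1.1, 5.6]
grip_width: 0.48
grasp_force: 22.9
```

{"api": "carry_out", "payload": {
  "deltas": [
    [0,0,0,0,-0.03],
    [0,0,0.001,0,0.0],
    [0,0,0.002,0,0.03],
    [0,0,0.003,0,0.06],
    [0,0,0.004,0,0.09],
    [0,0,0.005,0,0.12],
    [0,0,0.006,0,0.14],
    [0,0,0.007,0,0.16]
  ]
}}

```text
clock: 12.45
position: [0.5935, 0.0687, 0.0521]
ee_rot: [0.743, 0.669, 0.0, 0.0]
ft_force: [0.7, -0.4, 3.7]
grip_width: 0.58
grasp_force: 2.5
```

{"api": "carry_out", "payload": {
  "deltas": [
    [0,0,0.001,0,0.18],
    [0,0,0.002,0,0.2],
    [0,0,0.003,0,0.22],
    [0,0,0.003,0,0.24],
    [0,0,0.003,0,0.26]
  ]
}}

```text
clock: 13.08
position: [0.5932, 0.0687, 0.0514]
ee_rot: [0.743, 0.669, -0.0, -0.0]
ft_force: [0.8, 0.1, 0.4]
grip_width: 0.628
grasp_force: 0.7
```

{"api": "carry_out", "payload": {
  "deltas": [
    [0,0,0,0,0.32],
    [0,0,0,0,0.4],
    [0,0,0,0,0.6],
    [0,0,0,0,0.9],
    [0,0,0,0,0.9],
    [0,0,0,0,0.9]
  ]
}}

```text
clock: 13.82
position: [0.5934, 0.0687, 0.0516]
ee_rot: [0.743, 0.669, 0.0, -0.0]
ft_force: [-0.2, 0.1, -0.1]
grip_width: 0.951
grasp_force: 0.0
```

{"api": "carry_out", "payload": {
  "deltas": [
    [0,0,-0.1,0,0.9],
    [0,0,-0.4,0,0.9],
    [0,0,-0.8,0,0.9],
    [0.5,0,-1,0,0.9],
    [1,0,-1,0,0.9],
    [1,0,-1,0,0.9]
  ]
}}

```text
clock: 14.58
position: [0.6086, 0.2226, 0.203]
ee_rot: [0.741, 0.671, 0.001, -0.0]
ft_force: [0.8, -0.9, -0.0]
grip_width: 0.951
grasp_force: 0.0
```

{"api": "carry_out", "payload": {
  "deltas": [
    [0.5,0,0,0,0.9],
    [1,0,0,0,0.9],
    [1,0,0,0,0.9],
    [1,0,0,0,0.9]
  ]
}}

```text
clock: 15.08
position: [0.6238, 0.3696, 0.2018]
ee_rot: [0.742, 0.671, 0.0, 0.0]
ft_force: [-0.4, -0.7, 0.2]
grip_width: 0.947
grasp_force: 0.0
```

Run:
```python
from h import *
np.set_printoptions(precision=4,suppress=True)
o=manip.get_obs(); print(o["position"],o["clock"])
h=np.array([-.9945,.1045]); l=np.array([-h[1],h[0]]); ims=[]
for n,k,F in(("top",28,7),("scene",38,6)):
    p=camera(n); W=cloud(p); d=W[...,:2]-np.array([.516,.0735]); a=d@h*1000+78; b=d@l*1000; z=W[...,2]*1000
    m=(a>-45)&(a<35)&(np.abs(b)<25)&(z>48)&(z<70); s=np.c_[a[m],b[m],z[m]]
    for nm,t in(("slide",s[s[:,0]<0]),("fixed",s[s[:,0]>0])): print(n,nm,len(t),t.min(0),t.max(0),t.mean(0))
    m=(a>42)&(a<72)&(np.abs(b)<14)&(z>20)&(z<34); s=np.c_[a[m],b[m],z[m]].astype(np.float32); L=cv2.fitLine(s[:,:2],cv2.DIST_HUBER,0,.01,.01).ravel(); print("neck",L,s.mean(0),np.polyfit(s[:,0],s[:,2],1))
    f=240/np.tan(np.radians(p["vertical_fov"])/2)
    c=p["R"]@np.array([.55,.07,.03])+p["t"]; u,v=int(c[0]/c[2]*f+p["cx"]),int(c[1]/c[2]*f+p["cy"])
    ims.append(cv2.resize(p["img"][v-38:v+38,u-33:u+33],None,fx=6,fy=6,interpolation=cv2.INTER_CUBIC))
save("end",np.hstack(ims))
```

```text
[0.6238 0.3696 0.2018] 15.075
top slide 35 [-26.5186 -10.9996  50.8653] [-20.2505  11.5055  65.8098] [-22.8809   0.2836  60.6775]
top fixed 42 [ 13.1869 -12.2137  48.5996] [25.9964 11.4008 64.9908] [21.4543 -0.4728 58.6123]
neck [ 1.      0.0021 56.9678 -0.1925] [56.7309 -0.3426 28.5201] [-0.0298 30.2125]
scene slide 78 [-28.1933 -14.5295  48.6279] [-20.9531   8.6028  64.0146] [-25.7553  -3.1915  56.9711]
scene fixed 88 [ 11.7125 -14.1891  48.0295] [26.1804  9.6134 62.8212] [20.247  -2.4349 55.7226]
neck [ 0.8954  0.4453 57.2116 -4.5745] [58.2121 -4.6665 27.7454] [-0.0314 29.575 ]
```

View pics/end.png

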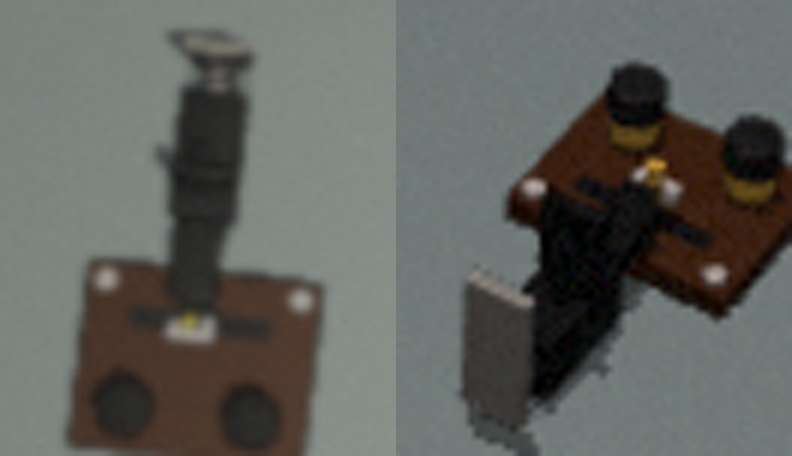

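Run:
```python
from h import *
np.set_printoptions(precision=1,suppress=True)
h=np.array([-.9945,.1045]); l=np.array([-h[1],h[0]])
Z=[]
for i in range(6):
    p=camera("top"); W=cloud(p); d=W[...,:2]-np.array([.516,.0735]); a=d@h*1000+78; b=d@l*1000; z=W[...,2]*1000
    for lo,hi in((-7,8),(8,17),(29,38),(44,58),(58,70)):
        m=(a>lo)&(a<hi)&(np.abs(b)<6)&(z<40); Z.append(np.median(z[m]))
    m=(a>0)&(a<40)&(np.abs(b)>35)&(np.abs(b)<60); Z.append(np.median(z[m]))
    m=(a>-60)&(a<-40)&(np.abs(b)<60); Z.append(np.median(z[m]))
print(np.array(Z).reshape(6,-1).mean(0))
```

```text
[27.7 28.  28.1 29.3 28.9  0.5  0.6]
```

```bash
python3 -c "
from h import *
print(ticket.hand_in())"
```

```text
the job is handed in; nothing more can be done
None
```

The probe is clamped on the bare brass post by its own spring (plunger about 6 mm out). It lies flat and in line with the block, the gripper is clear, and I handed the job in at about 15 s; the hand-in gave no verdict.

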